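# Step the probe-check carrier: red puck, then blue

## Robot

A 6-joint arm with a two-finger parallel gripper is mounted at the origin on the work surface. World frame = base frame: x ahead of the robot, y to its left, z up, the work surface at z = 0. Lengths are in m, angles in rad, forces in N, time in s.
With the tool pointing down it reaches from about 0.4 to 0.825 m from the base axis. Payload 7 kg.
Tool frame: the origin (TCP) lies at the very end of the fingers, on their centre line; the grasp point (between the pads) lies arm.hold_point_z behind it (arm.hold_point_z is the distance from the TCP to the grasp point, in m); z points along the fingers, y is the line along which they close (so a half turn about z gives the same grasp; the last joint's range is limited). The gripper opens to 88 mm and grips with 3 to 60 N. Pads are 19 mm wide; open, the fingers measure 130 mm over their backs; the gripper's body (78 mm by 193 mm) begins 47 mm behind the grasp point.
Start: joints at [1.454, 0.359, 0.012, 0, -1.224, -0.288], TCP at [0.266, 0.62, 0.227] pointing down, gripper open.
Joint ranges: [-3.07, 3.07], [-1.43, 2.12], [-1.02, 1.25], [-3.03, 1.67], [-3.05, -0], [-3.03, 3.03]. Speed limits (rad/s): [2.39, 2.39, 3.01, 3.14, 3.14, 3.14].

## Interface

Orientations are given as [roll, pitch, yaw] about the fixed x, y, z axes, in that order (R = Rz(yaw) Ry(pitch) Rx(roll)).
In Python, from station import arm gives the robot as it stands.
- The arm moves only by the tool send_path, called as a command line: name --pt "numbers of a row" for each row, then --argument value for the rest. Schema: {"type":"object","properties":{"segments":{"type":"array","items":{"type":"array","prefixItems":[{"type":"number"},{"type":"array","items":{"type":"number"},"minItems":3,"maxItems":3},{"type":"number"}],"minItems":3,"maxItems":3},"minItems":1,"maxItems":20},"grip_force":{"type":"number"},"only":{"type":"string"},"quiet":{"type":"boolean"},"lines":{"type":"string"}},"required":["segments"],"additionalProperties":false}. segments is a list of rows, 1 to 20 of them, each written [opening, [dx, dy, dz], turn]: the finger opening in m, then dx, dy, dz in units of 50 mm, then a turn about the tool's z in units of 0.05 rad; each row is the pose to reach, as a shift and turn from the pose commanded when the call began, along the tool's axes at that moment; what a row does not reach only later rows make up. A row lasts 1/12 s, in which the tool goes at most 0.0417 m and 0.125 rad, less where a joint would pass 70% of its speed; a pose out of reach is approached as far as the arm can. The fingers move at their own pace and stop on an object; grip_force is the grip in N (left out, the last holds). Time passes only in rows, so rows that do not move let the fingers close. The tool returns the time, the measured TCP pose, the force, the opening and the grip force at its end. only (a regular expression) keeps the lines of the reply that match it, lines (a string "A,B") keeps lines A to B, and quiet returns only ok. Input that does not fit is refused with a message, and nothing moves.
- arm.get_state(): the state, without advancing time (a new reading comes with each control period).
- arm.grab_frame(name): name is "scene" or "top"; returns the picture (480x640x3 uint8, red, green, blue); there is no depth.
- arm.camera_params(name): a dict with "fx", "fy", "cx", "cy" (pixels), "D" ([k1, k2, p1, p2, k3] as OpenCV has them; the pictures are not rectified), "T" (4x4, takes a point from camera to world coordinates). Camera axes: x right, y down, z forward; pixel columns grow to the right and rows downward; lengths in m; the calibration is good to about 2 mm. A picture is of the moment at which its call begins. camera_params takes no time and is no camera call.
- arm.job_done(): hands the job in; it is judged then, once.
The state is a dict: "t": time; "q": joint angles; "qd": joint speeds; "joint_efforts": joint torques, N m; "eef_pos": TCP position; "ee_rot": TCP orientation; "force": force on the tool from outside, world axes, zero at the start; "moment": the same for the moment, N m; "width": finger opening in m; "gripper_force": force on a finger pad.
Only numpy, scipy, OpenCV 4.12 (cv2) and the standard library are available. Lean on these libraries where they do the work, as an engineer would, in place of code of your own. Each camera call takes 0.05 s, during which the arm holds its last target. There are 200 camera calls.

## Task

Slide the carrier of the x-y stage by its green knob so that the red puck comes to stand centred under the tip of the fixed brass probe, and leave it still there for a full second while the reading is taken. Then slide the carrier on until the blue puck is centred under the tip, and let go with the carrier standing there. Leave the pucks seated in their pockets and keep clear of the probe.

Things in the scene. Friction and masses are not known exactly. Their poses are not given: they have to be found in the camera images.
- probe: Fixed vertical brass probe, 12 mm thick (18 mm from 75 mm above its tip), tapering to a point over the middle of the x-y stage. Origin at the tip, 93 mm above the bench, 12 mm above the puck tops. Its 14 mm square white boom, underside 105 mm above the tip, runs along the origin's +y to a post 180 mm away. Axes: x and y along the two slides, z up.
- handle (a point): Top centre (120 mm above the bench) of the carrier's upright green knob: 24 mm diameter, 52 mm tall. x points to the centre, 140 mm off, of the black 130 mm square plate whose 4 pockets are 64 mm apart. The carrier slides along x and y at once, 1.5 N friction each, stays put, cannot turn. It starts drawn back towards the robot; its travel lets every pocket reach the tip.
- puck_red: Red plastic puck on the carrier: upright cylinder, 30 mm diameter, 14 mm tall, seated 6 mm deep in one of the four pockets; origin at the centre of its underside, 67 mm above the bench. It rides along with the carrier. The other pockets hold the blue, a yellow and a white puck; which puck sits in which pocket changes.
- puck_blue: Blue plastic puck on the carrier: upright cylinder, 30 mm diameter, 14 mm tall, seated 6 mm deep in one of the four pockets; origin at the centre of its underside, 67 mm above the bench. It rides along with the carrier. It is 64 mm or 91 mm (diagonally) from the red puck.

How it is judged:
On the way, in this order (a step that is already met when the one before it is completed fails the run):
1. the red puck stands still, centred under the probe tip within 10 mm, for half a second (horizontal distance between puck_red and probe below 0.01 m and linear speed of puck_red below 0.015 m/s), for 0.5 s.
2. the blue puck is brought under the probe tip, within 10 mm (horizontal distance between puck_blue and probe below 0.01 m), for 0.2 s.
At the end, for the whole second after the job is handed in: The blue puck is centred under the probe tip, within 10 mm horizontally, the carrier is at rest and the red and blue pucks are seated in their pockets (raised by less than 7 mm) (horizontal distance between puck_blue and probe below 0.01 m and linear speed of each of puck_red, puck_blue below 0.01 m/s and z of each of puck_red, puck_blue in the frame of handle below -0.046 m); the robot touches nothing.
It fails at once if a red or blue puck is lifted out of its pocket (raised 7 mm or more) (not (z of puck_red in the frame of handle below -0.046 m) or not (z of puck_blue in the frame of handle below -0.046 m)).
It fails at once if the probe is struck or pushed (more than 3 N) (contact force between probe and anything else above 3 N).
It also fails if it takes over 35 s, if anything falls off the work surface, if the arm or the gripper's body presses on something with over 40 N, if the wrist force passes 120 N, or if a joint passes its speed limit or range.

## Working session

There is one attempt and no reset: what is moved stays moved. The work goes in short steps, Python scripts to look and compute and a tool call to move; the robot and the scene stay as the last step left them, time stands still between calls to the robot, and variables do not carry over. Pictures are saved under pics/ and viewed, at most 10 in all, crops included, and the job is handed in when it is done.

```bash
ls; mkdir -p pics; python3 - <<'E'
from station import arm
import cv2,numpy as np
for n in("scene","top"):
    p=arm.camera_params(n);print(n,{k:np.round(v,3).tolist() for k,v in p.items()})
    cv2.imwrite(f"pics/{n}0.png",arm.grab_frame(n)[:,:,::-1])
s=arm.get_state();print(s["eef_pos"],s["ee_rot"],s["t"],arm.hold_point_z)
E
```

```text
pics
station.py
scene {'fx': 530.661, 'fy': 530.661, 'cx': 318.971, 'cy': 238.103, 'D': [-0.055, 0.0, 0.0, 0.0, 0.0], 'T': [[0.772, 0.502, -0.39, 0.871], [0.636, -0.617, 0.464, -0.329], [-0.008, -0.606, -0.796, 0.665], [0.0, 0.0, 0.0, 1.0]]}
top {'fx': 528.603, 'fy': 528.603, 'cx': 321.931, 'cy': 243.746, 'D': [0.018, 0.0, 0.0, 0.0, 0.0], 'T': [[0.062, -0.974, 0.219, 0.473], [-0.998, -0.061, 0.011, -0.044], [0.003, -0.219, -0.976, 0.765], [0.0, 0.0, 0.0, 1.0]]}
[0.26569154 0.62002525 0.22572674] [ 3.14008927e+00 -1.53239850e-04 -4.04906760e-01] 0.1 0.0188
```

View pics/scene0.png

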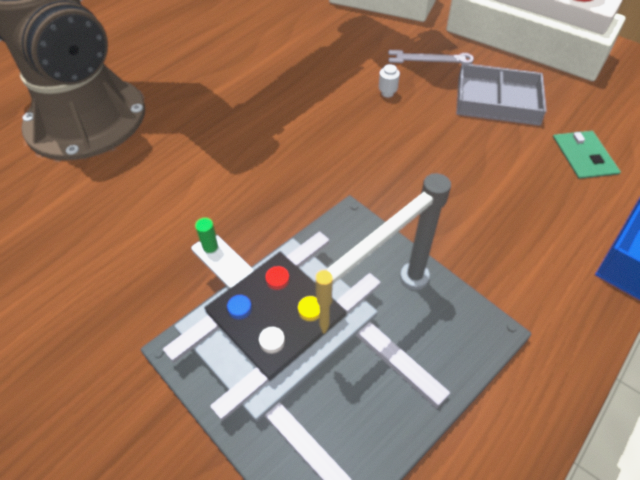

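View pics/top0.png

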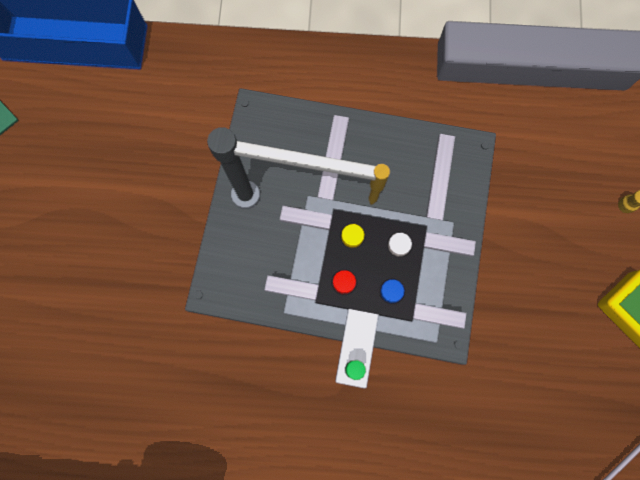

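Scene: knob top at (206,225), red (277,277), blue (239,306), yellow (309,308), white (272,340), probe tip about (325,332). Top: knob (356,370), red (344,282), blue (393,291), probe tip about (374,203).

```bash
cat > h.py <<'E'
from station import arm
import cv2,numpy as np
ROI={"scene":(150,180,360,400),"top":(280,150,450,400)}
HSV={"green":((50,120,60),(80,255,255)),"red":((0,180,100),(5,255,255)),"blue":((100,150,120),(125,255,255)),
 "yellow":((27,200,150),(33,255,255)),"brass":((14,110,70),(24,255,255))}
def blob(img,n,c):
    x0,y0,x1,y1=ROI[n]; h=cv2.cvtColor(img,cv2.COLOR_RGB2HSV)
    m=cv2.inRange(h,*map(np.array,HSV[c])); k=np.zeros_like(m); k[y0:y1,x0:x1]=m[y0:y1,x0:x1]
    cs=cv2.findContours(k,cv2.RETR_EXTERNAL,cv2.CHAIN_APPROX_NONE)[0]
    return max(cs,key=cv2.contourArea)[:,0,:].astype(float) if cs else None
def ray(n,uv):
    p=arm.camera_params(n);K=np.array([[p["fx"],0,p["cx"]],[0,p["fy"],p["cy"]],[0,0,1]])
    xy=cv2.undistortPoints(np.array([[uv]],float),K,np.array(p["D"]))[0,0]
    T=np.array(p["T"]);d=T[:3,:3]@[*xy,1];return T[:3,3],d/np.linalg.norm(d)
def plane(n,uv,z):
    o,d=ray(n,uv);return o+d*(z-o[2])/d[2]
def tri(a,b):
    (o1,d1),(o2,d2)=ray("scene",a),ray("top",b)
    s=np.linalg.lstsq(np.c_[d1,-d2],o2-o1,rcond=None)[0]
    P,Q=o1+s[0]*d1,o2+s[1]*d2;return (P+Q)/2,np.linalg.norm(P-Q)
def ctr(c): return np.array(cv2.minEnclosingCircle(c.astype(np.float32))[0])
E
python3 - <<'E'
from h import *
im={n:cv2.imread(f"pics/{n}0.png")[:,:,::-1].copy() for n in ROI}
for n,uv in(("scene",[(206,224),(207,242),(324,280),(325,322)]),("top",[(356,370),(357,355),(381,172),(377,195)])):
    print(n,[cv2.cvtColor(im[n],cv2.COLOR_RGB2HSV)[v,u].tolist() for u,v in uv])
for c in("red","blue","yellow"):
    b={}
    for n in ROI:
        k=blob(im[n],n,c); b[n]=cv2.fitEllipse(k.astype(np.float32)); 
    P,e=tri(b["scene"][0],b["top"][0])
    print(c,[np.round(b[n][0]+b[n][1],1).tolist() for n in b],P.round(4),round(e,4),[plane(n,b[n][0],.081)[:2].round(4) for n in b])
for n in ROI:
    k=blob(im[n],n,"brass");print("brass",n,k.min(0),k.max(0),"lowest",k[k[:,1]>=k[:,1].max()-2].tolist())
    k=blob(im[n],n,"green");print("green",n,k.min(0),k.max(0))
cs=im["scene"][210:260,185:230];ct=im["top"][340:390,335:380]; a=im["scene"][265:345,300:350]; b=im["top"][155:215,355:405]
f=lambda x:cv2.resize(x,(390,290),interpolation=cv2.INTER_NEAREST)
cv2.imwrite("pics/z.png",np.vstack([np.hstack([f(cs),f(ct)]),np.hstack([f(a),f(b)])])[:,:,::-1])
E
```

```text
scene [[71, 215, 238], [68, 169, 131], [26, 149, 245], [21, 125, 143]]
top [[70, 194, 199], [120, 10, 183], [21, 185, 214], [22, 181, 90]]
red [[276.7, 276.1, 18.5, 21.5], [344.0, 281.3, 22.3, 22.6]] [ 0.5785 -0.0691  0.0752] 0.0005 [array([ 0.5813, -0.0718]), array([ 0.5778, -0.0687])]
blue [[238.6, 305.9, 21.7, 23.4], [392.2, 290.5, 21.6, 22.3]] [ 0.5706 -0.1331  0.0739] 0.0007 [array([ 0.5741, -0.1358]), array([ 0.5698, -0.1319])]
yellow [[308.7, 307.0, 20.2, 21.1], [352.5, 234.5, 20.9, 21.5]] [ 0.6422 -0.0777  0.0755] 0.0019 [array([ 0.6438, -0.0808]), array([ 0.6414, -0.0767])]
brass scene [299. 280.] [331. 331.] lowest [[323.0, 329.0], [323.0, 330.0], [323.0, 331.0], [324.0, 331.0], [325.0, 330.0], [326.0, 329.0]]
green scene [195. 218.] [216. 251.]
brass top [369. 164.] [389. 203.] lowest [[370.0, 201.0], [370.0, 202.0], [370.0, 203.0], [371.0, 203.0], [372.0, 203.0], [373.0, 202.0], [374.0, 202.0], [375.0, 201.0]]
green top [346. 361.] [364. 379.]
```

View pics/z.png

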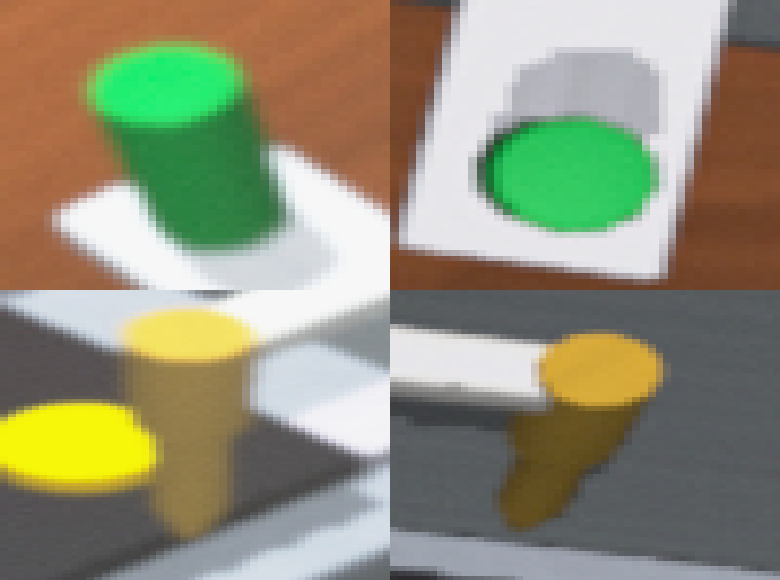

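```bash
python3 - <<'E'
from h import *
g={"scene":(203.6,224.3),"top":(355.5,369.5)};t={"scene":(323.9,332.4),"top":(370.7,203.5)}
print("knob",tri(*g.values()),"tip",tri(*t.values()))
R={"scene":(276.7,276.1),"top":(344,281.3)};B={"scene":(238.6,305.9),"top":(392.2,290.5)};Y={"scene":(308.7,307),"top":(352.5,234.5)}
for n in g:
    r,b,y=[plane(n,x[n],.081) for x in(R,B,Y)];p=plane(n,t[n],.093);k=plane(n,g[n],.12)
    print(n,"knob",k,"tip",p,"red->tip",p-r,"blue->tip",p-b,"r-b",np.linalg.norm(r-b),"r-y",y-r,"knob-plate",(b+y)/2-k)
E
```

```text
knob (array([ 0.46702935, -0.08724676,  0.11486699]), np.float64(0.0008683350849935489)) tip (array([ 0.68351799, -0.09874924,  0.08807446]), np.float64(0.0006410812020217979))
scene knob [ 0.47053499 -0.08984134  0.12      ] tip [ 0.68494087 -0.10097995  0.093     ] red->tip [ 0.10369752 -0.02909891  0.012     ] blue->tip [0.11080903 0.03478904 0.012     ] r-b 0.06428252986143985 r-y [ 0.06252163 -0.00890601  0.        ] knob-plate [ 0.13841342 -0.01843668 -0.039     ]
top knob [ 0.46731961 -0.08655386  0.12      ] tip [ 0.68218672 -0.09810473  0.093     ] red->tip [ 0.10433209 -0.02937692  0.012     ] blue->tip [0.11243676 0.03384082 0.012     ] r-b 0.06373514677405494 r-y [ 0.06351659 -0.00795854  0.        ] knob-plate [ 0.13824099 -0.01776208 -0.039     ]
```
Consistent. red→tip: (0.104,-0.029). blue→tip (0.1116,0.0343). So move knob: red first by (0.104,-0.029), then blue by (0.0075,0.0635).

Both views agree: knob at about (0.469, -0.088), and its height fits. The red puck needs to move (0.104, -0.029) to the tip, the blue (0.1116, 0.0343). Moving above the knob first, with the fingers closing along the carrier's y.

The manual's scale: shifts go in units of 50 mm and turns go in units of 0.05 rad. Converting my numbers, 0.571 m is 11.42, 0.279 m is 5.58, -0.275 rad is -5.5.

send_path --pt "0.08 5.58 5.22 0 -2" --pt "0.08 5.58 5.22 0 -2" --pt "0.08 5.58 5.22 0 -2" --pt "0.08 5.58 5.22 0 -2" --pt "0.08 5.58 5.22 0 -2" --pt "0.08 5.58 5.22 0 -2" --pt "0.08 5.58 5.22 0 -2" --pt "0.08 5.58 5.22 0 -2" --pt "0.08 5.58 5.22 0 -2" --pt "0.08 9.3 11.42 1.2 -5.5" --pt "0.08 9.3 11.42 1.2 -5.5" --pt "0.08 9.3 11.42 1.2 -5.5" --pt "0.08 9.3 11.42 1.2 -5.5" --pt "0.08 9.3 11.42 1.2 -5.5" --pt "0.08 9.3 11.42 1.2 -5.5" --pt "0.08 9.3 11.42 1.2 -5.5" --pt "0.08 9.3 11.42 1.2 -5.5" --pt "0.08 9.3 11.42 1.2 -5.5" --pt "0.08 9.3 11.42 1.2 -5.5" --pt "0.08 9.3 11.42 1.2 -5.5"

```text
refused: segments[0]: [0.08, 5.58, 5.22, 0, -2] is too long (schema: maxItems 3). Nothing was moved.
```

Wrong form. The message asks for rows with the three-number parts in brackets of their own, so I'll send the same numbers that way.

send_path --segments '[[0.08,[5.58,5.22,0],-2],[0.08,[5.58,5.22,0],-2],[0.08,[5.58,5.22,0],-2],[0.08,[5.58,5.22,0],-2],[0.08,[5.58,5.22,0],-2],[0.08,[5.58,5.22,0],-2],[0.08,[5.58,5.22,0],-2],[0.08,[5.58,5.22,0],-2],[0.08,[5.58,5.22,0],-2],[0.08,[9.3,11.42,1.2],-5.5],[0.08,[9.3,11.42,1.2],-5.5],[0.08,[9.3,11.42,1.2],-5.5],[0.08,[9.3,11.42,1.2],-5.5],[0.08,[9.3,11.42,1.2],-5.5],[0.08,[9.3,11.42,1.2],-5.5],[0.08,[9.3,11.42,1.2],-5.5],[0.08,[9.3,11.42,1.2],-5.5],[0.08,[9.3,11.42,1.2],-5.5],[0.08,[9.3,11.42,1.2],-5.5],[0.08,[9.3,11.42,1.2],-5.5]]'

```text
t: 1.77
eef_pos: [0.4676, -0.0899, 0.1657]
ee_rot: [3.141, 0.002, -0.135]
force: [-0.1, -0.0, 0.1]
width: 0.08
gripper_force: 0.0
```

```bash
python3 - <<'E'
from h import *
cv2.imwrite("pics/s1.png",arm.grab_frame("scene")[:,:,::-1])
E
```

```text
(no output)
```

View pics/s1.png

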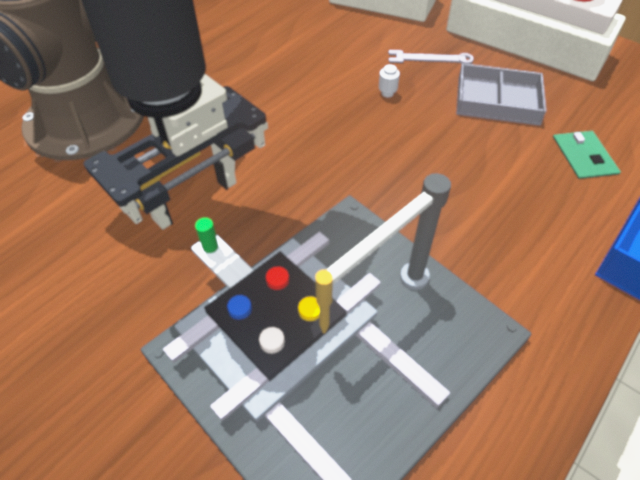

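The picture shows the fingers straddling the knob (206,225) from above, with tips at about (165,215) and (228,180). Going down and closing.

send_path --segments '[[0.08,[0,0,0.6],0],[0.08,[0,0,1.2],0],[0.08,[0,0,1.68],0],[0.08,[0,0,1.68],0],[0.0,[0,0,1.68],0],[0.0,[0,0,1.68],0],[0.0,[0,0,1.68],0],[0.0,[0,0,1.68],0],[0.0,[0,0,1.68],0],[0.0,[0,0,1.68],0],[0.0,[0,0,1.68],0]]' --grip_force 25

```text
t: 2.73
eef_pos: [0.4686, -0.0876, 0.083]
ee_rot: [-3.141, -0.001, -0.13]
force: [0.5, 0.3, -0.5]
width: 0.0389
gripper_force: 0.0
```

```bash
python3 - <<'E'
from h import *
im={n:arm.grab_frame(n) for n in ROI}
for c in("red","blue"):
    for n in ROI:
        k=blob(im[n],n,c);e=cv2.fitEllipse(k.astype(np.float32)) if k is not None and len(k)>5 else None
        if e: print(c,n,np.round(e[0]+e[1],1),plane(n,e[0],.081).round(4))
E
```

```text
red scene [276.7 277.3  21.   21.7] [ 0.5825 -0.0732  0.081 ]
red top [344.  281.4  22.   22.2] [ 0.5777 -0.0687  0.081 ]
blue scene [238.8 306.4  22.9  23.4] [ 0.5748 -0.1361  0.081 ]
```

send_path --segments '[[0,[0,0,0],0],[0,[0,0,0],0],[0,[0,0,0],0],[0,[0,0,0],0]]' --grip_force 25

```text
t: 3.17
eef_pos: [0.4684, -0.0876, 0.0826]
ee_rot: [3.141, 0.0, -0.13]
force: [-0.6, 0.2, 2.0]
width: 0.0233
gripper_force: 25.0
```

send_path --segments '[[0,[0.3,0.04,0],0],[0,[0.6,0.08,0],0],[0,[0.9,0.12,0],0],[0,[1.2,0.16,0],0],[0,[1.5,0.2,0],0],[0,[1.8,0.26,0],0],[0,[2,0.3,0],0],[0,[2.14,0.31,0],0],[0,[2.14,0.31,0],0],[0,[2.14,0.31,0],0]]'

```text
t: 4.0
eef_pos: [0.5729, -0.117, 0.0826]
ee_rot: [3.141, -0.001, -0.13]
force: [0.7, -1.0, 1.9]
width: 0.0233
gripper_force: 25.0
```

```bash
python3 - <<'E'
from h import *
im={n:arm.grab_frame(n) for n in ROI}
for c in("red","blue"):
    for n in ROI:
        k=blob(im[n],n,c);e=cv2.fitEllipse(k.astype(np.float32)) if k is not None and len(k)>5 else None
        if e: print(c,n,np.round(e[0]+e[1],1),plane(n,e[0],.081).round(4))
f=lambda x:cv2.resize(x,(400,500),interpolation=cv2.INTER_NEAREST)
cv2.imwrite("pics/m1.png",np.hstack([f(im["scene"][220:420,230:390]),f(im["top"][130:330,290:450])])[:,:,::-1])
E
```

```text
red scene [324.1 338.3  22.3  22.7] [ 0.6862 -0.1023  0.081 ]
blue scene [284.7 371.4  24.   25.6] [ 0.6777 -0.1643  0.081 ]
```

View pics/m1.png

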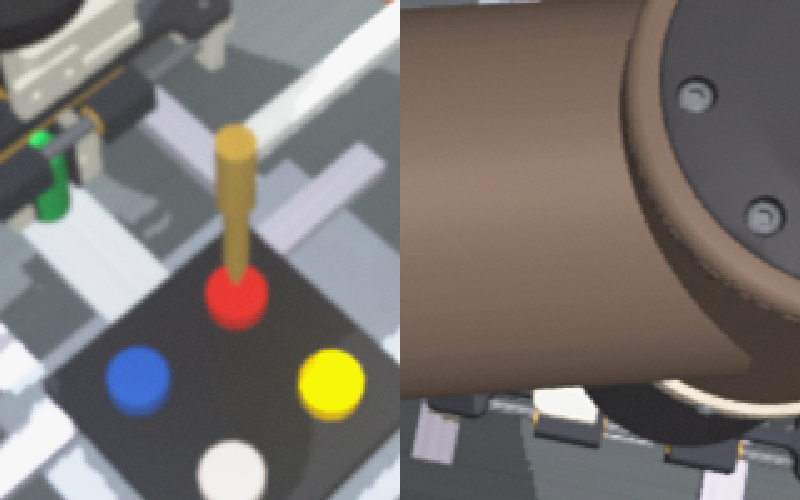

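The left crop (scene) shows the red puck centred at full-picture (324,338), below the tip at (324,333). That puts it about 2 mm from the tip on the ray planes. In the right crop the arm hides the top view. Holding for over a second, then moving 64 mm along the carrier's y.

send_path --segments '[[0,[0,0,0],0],[0,[0,0,0],0],[0,[0,0,0],0],[0,[0,0,0],0],[0,[0,0,0],0],[0,[0,0,0],0],[0,[0,0,0],0],[0,[0,0,0],0],[0,[0,0,0],0],[0,[0,0,0],0],[0,[0,0,0],0],[0,[0,0,0],0],[0,[0,0,0],0],[0,[0,0,0],0],[0,[0,0,0],0],[0,[0,0,0],0]]'

```text
t: 5.43
eef_pos: [0.5725, -0.1168, 0.0826]
ee_rot: [3.142, -0.0, -0.13]
force: [-1.6, -1.3, 5.2]
width: 0.0233
gripper_force: 25.0
```

send_path --segments '[[0,[0,-0.24,0],0],[0,[0,-0.48,0],0],[0,[0,-0.72,0],0],[0,[0,-0.96,0],0],[0,[0,-1.16,0],0],[0,[-0.02,-1.3,0],0],[0,[-0.02,-1.3,0],0],[0,[-0.02,-1.3,0],0],[0,[-0.02,-1.3,0],0],[0,[-0.02,-1.3,0],0]]'

```text
t: 6.27
eef_pos: [0.5803, -0.0523, 0.0826]
ee_rot: [-3.141, -0.001, -0.13]
force: [0.9, 1.1, 2.7]
width: 0.0237
gripper_force: 25.0
```

```bash
python3 - <<'E'
from h import *
im={n:arm.grab_frame(n) for n in ROI}
for c in("red","blue"):
    for n in ROI:
        k=blob(im[n],n,c);e=cv2.fitEllipse(k.astype(np.float32)) if k is not None and len(k)>5 else None
        if e: print(c,n,np.round(e[0]+e[1],1),plane(n,e[0],.081).round(4))
f=lambda x:cv2.resize(x,(600,600),interpolation=cv2.INTER_NEAREST)
cv2.imwrite("pics/m2.png",f(im["scene"][150:390,210:450])[:,:,::-1])
E
```

```text
red scene [355.  305.3  10.1  23.4] [ 0.6874 -0.0419  0.081 ]
blue scene [324.  337.7  21.5  23.3] [ 0.6857 -0.1016  0.081 ]
```

View pics/m2.png

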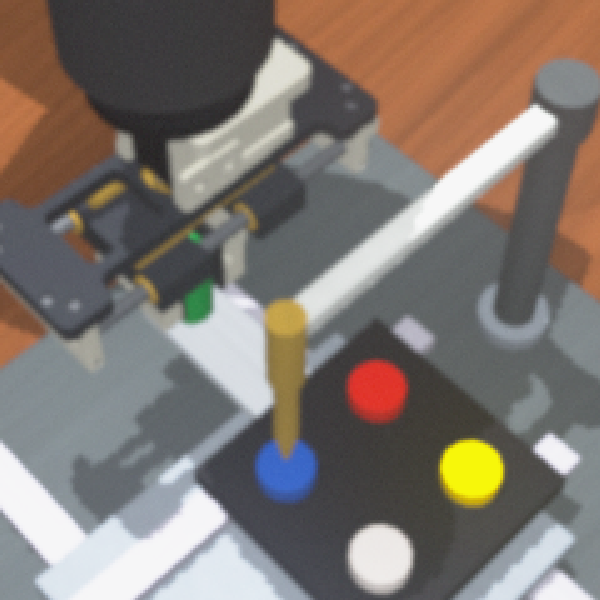

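The picture shows the blue puck centred at full-picture (324,338), about 1 mm from the tip, with all pucks seated. Letting go and rising clear.

Converted, -0.1 m is -2, -0.08 m is -1.6.

send_path --segments '[[0,[0,0,0],0],[0,[0,0,0],0],[0.06,[0,0,0],0],[0.06,[0,0,0],0],[0.06,[0,0,0],0],[0.06,[0,0,0],0],[0.06,[0,0,0],0],[0.06,[0,0,0],0],[0.06,[0,0,0],0],[0.06,[0,0,-0.4],0],[0.06,[0,0,-1],0],[0.06,[0,0,-1.6],0],[0.06,[-0.6,0,-1.8],0],[0.06,[-1.4,0,-1.8],0],[0.06,[-2,0,-1.8],0],[0.06,[-2,0,-1.8],0],[0.06,[-2,0,-1.8],0]]'

```text
t: 7.78
eef_pos: [0.4797, -0.0391, 0.1734]
ee_rot: [-3.141, -0.002, -0.129]
force: [-0.2, -0.4, 0.5]
width: 0.06
gripper_force: 0.0
```

```bash
python3 - <<'E'
from h import *
im={n:arm.grab_frame(n) for n in ROI}
for n in ROI:
    k=blob(im[n],n,"blue");e=cv2.fitEllipse(k.astype(np.float32)) if k is not None and len(k)>5 else None
    if e: print(n,np.round(e[0]+e[1],1),plane(n,e[0],.081).round(4))
cv2.imwrite("pics/m3.png",np.hstack([cv2.resize(im[n][100:400,200:450],(400,480)) for n in im])[:,:,::-1])
E
```

```text
scene [323.5 337.4  19.9  22.6] [ 0.6849 -0.1017  0.081 ]
```

View pics/m3.png

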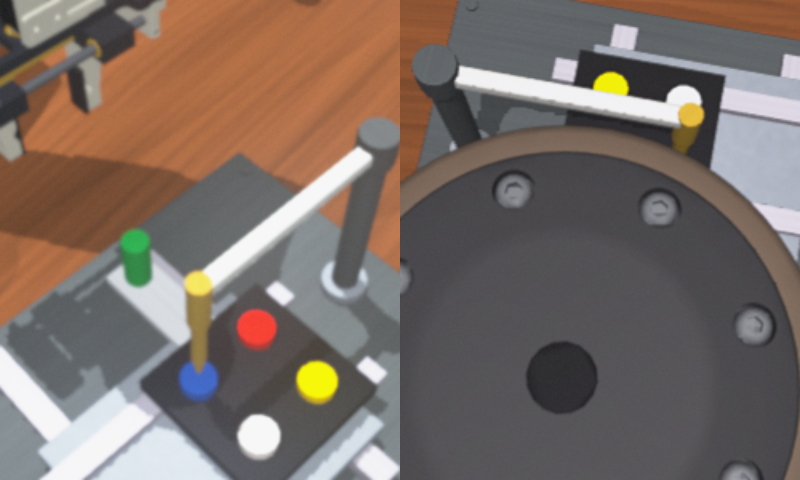

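The left crop shows the knob free and the blue puck at full-picture (323.5,337.4), about 1 mm from the tip. The robot is clear of everything, so I'm handing in.

```bash
python3 -c "
from station import arm
print(arm.job_done())"
```

```text
the job is handed in; nothing more can be done
None
```

I held the red puck under the probe tip for over a second, then slid the blue puck to within about 1 mm of the tip (scene camera only), let go with the robot clear, and handed the job in; no verdict came back.

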